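Start the fume extractor and open the push-and-turn cleaner jug

TASK

Before opening the cleaner, start the bench fume extractor: twist its spring-return start switch clockwise all the way to its stop and let go so that it springs back. Then press the jug's push-and-turn safety cap down, twist it anticlockwise until it is free, lift it off, and finish still holding the cap in the gripper, level and at rest, straight above the open neck and about 8 cm clear of it. Leave the roll of masking tape, the tape measure and the pencil lying where they are.

Things in the scene. Friction and masses are not known exactly. Their poses are not given: they have to be found in the camera images.
- jug: white plastic jug, body 90 x 78 mm, held fast by a steel strap in a cradle plate (130 x 100 mm) screwed to the bench: it cannot move. Origin on the bench under the middle of the neck (the cap's axis), z up, x towards its loop handle (which reaches 74 mm out at 20 to 72 mm height). Its shoulder ends 86 mm above the bench; the neck rim is at 124 mm.
- neck_rim (a point): centre of the neck's rim, on the cap's axis, 124 mm above the bench; neck 31 mm in diameter. To unlock, keep the cap pressed and turn it anticlockwise seen from above (clockwise is blocked): past 0.75 rad it can be lifted straight off; 0.85 to 2.2 rad is clear, a quarter turn is the middle.
- cap: grey ribbed round cap, 58 mm in diameter, 34 mm high, about 35 g; origin at the centre of its underside, z up. Closed: underside 100 mm, top 134 mm above the bench, x axis parallel to the jug's. Two inner lugs sit behind teeth on the neck, so it neither turns nor lifts until pressed down more than 3 mm (hard stop at 6 mm) on a spring pad (yields at 4 N, 7 N at full press).
- extractor: grey bench fume extractor, a fixed box 110 (x) x 130 (y) x 62 mm high with a grille in its front face (-x) and the start switch in the middle of its top. Origin on the bench under its centre, z up.
- switch_grip (a point): on the axis of the start switch, 92 mm above the bench, the height for the TCP to grip it: a black bar 44 mm long, 12 mm thick, standing 68 to 94 mm above the bench on a 46 mm disc. x of this frame lies along the bar (along the extractor's x when released) and turns with it.
- start_switch (a joint): angle of the start switch, rad: 0 released, grows clockwise seen from above, stop at 1.05. A spring (0.03 Nm at 0, 0.09 Nm at the stop) returns it to 0 when let go.
- tape: bystander: roll of masking tape lying flat, 91 mm across, 24 mm high; origin under its centre
- measure: bystander: tape measure, 43 x 84 x 66 mm high; origin under its centre
- pencil: bystander: pencil lying on the bench, 188 mm long, 9 mm thick; origin under its centre

How it is judged:
On the way, in this order (a step that is already met when the one before it is completed fails the run):
1. the start switch is twisted to its stop (value of joint start_switch above 0.95 rad), for 0.1 s.
2. the start switch is let go and has sprung back, the cap still closed (value of joint start_switch below 0.1 rad and z of cap in the frame of jug below 0.105 m and angle between the x axis of cap and the x axis of jug, either way round below 0.3 rad and contact force between the fingers and extractor below 0.1 N), for 0.1 s.
3. the cap is pressed down, not yet turned (z of cap in the frame of jug below 0.0975 m and angle between the x axis of cap and the x axis of jug, either way round below 0.3 rad), for 0.02 s.
4. the cap is twisted free on the neck (z of cap in the frame of jug below 0.115 m and angle between the x axis of cap and the x axis of jug, either way round above 0.65 rad), for 0.02 s.
At the end, for the whole second after the job is handed in: The gripper still holds the cap, at rest (under 20 mm/s) and upright within 0.2 rad, its underside 40 to 140 mm above the neck rim and its centre within 30 mm of the neck's axis, touching nothing of the jug; the start switch is back within 0.1 rad of its released position (z of cap in the frame of neck_rim between 0.04 and 0.14 m and horizontal distance between cap and neck_rim below 0.03 m and angle between cap's own z axis and vertical below 0.2 rad and linear speed of cap below 0.02 m/s and contact force between the fingers and cap above 1 N and contact force between cap and jug below 0.1 N and value of joint start_switch below 0.1 rad); the arm keeps its last pose, push and grip.
It fails at once if masking tape, tape measure or pencil moved more than 30 mm (distance of any of tape, measure, pencil from where it was at the start of the episode above 0.03 m).
It also fails if it takes over 56 s, if anything falls off the work surface, if the arm or the gripper's body presses on something with over 40 N, if the wrist force passes 120 N, or if a joint passes its speed limit or range.

ROBOT

A 6-joint arm with a two-finger parallel gripper is mounted at the origin on a cart in front of the work surface, level with it; the furniture and walls round the work are solid. World frame = base frame: x ahead of the robot, y to its left, z up, the work surface at z = 0. Lengths are in m, angles in rad, forces in N, time in s.
With the tool pointing down it reaches from about 0.35 to 0.775 m from the base axis. Payload 7.3 kg.
Tool frame: the origin (TCP) lies between the finger pads, 19 mm behind the fingertips; this is the grasp point; z points along the fingers, y is the line along which they close (so a half turn about z gives the same grasp; the last joint's range is limited). The gripper opens to 92 mm and grips with 3 to 60 N. Pads are 19 mm wide; open, the fingers measure 130 mm over their backs; the gripper's body (75 mm by 190 mm) begins 47 mm behind the grasp point.
Start: joints at [1.172, 0.342, 1.524, -0, 1.275, -0.146], TCP at [0.131, 0.508, 0.246] pointing down, gripper open.
Joint ranges: [-2.53, 2.53], [-0.77, 2.02], [0.04, 2.7], [-1, 4.14], [0.28, 2.66], [-3.11, 3.11]. Speed limits (rad/s): [2.57, 2.57, 3.14, 3.14, 3.14, 3.14].

INTERFACE

Orientations are given as a 3x3 rotation matrix whose columns are the frame's x, y, z axes.
In Python, from workcell import r, eyes, order gives the robot as it stands (r), with the cameras (eyes) and the job (order).
- The arm moves only by the shell command python3 steer.py 'ROWS'. ROWS is rows parted by semicolons, their numbers by spaces, 1 to 20 of them, each of 7 numbers: a rotation vector rx, ry, rz in rad, then dx, dy, dz in m, then the opening from 0.0 (shut) to 1.0 (fully open); each row is the pose to reach, as a shift and turn from the pose commanded when the command began, along the tool's axes at that moment; what a row does not reach only later rows make up. A row lasts 1/10 s, in which the tool goes at most 0.05 m and 0.15 rad, less where a joint would pass 70% of its speed; a pose out of reach is approached as far as the arm can. The fingers move at their own pace and stop on an object; the grip force is fixed at half the most. Time passes only in rows, so rows that do not move let the fingers close. It prints the time, the measured TCP pose, the force, the opening and the grip force at its end.
- r.get_obs(): the state, without advancing time (a new reading comes with each control period).
- eyes.get_image(name): name is "scene" or "side" or "wrist"; returns the picture (420x560x3 uint8, red, green, blue); there is no depth.
- eyes.calibration(name): a dict with "mtx" (3x3 intrinsics, pixels), "T" (4x4, takes a point from camera to world coordinates). Camera axes: x right, y down, z forward; pixel columns grow to the right and rows downward; lengths in m; the calibration is good to about 2 mm. A picture is of the moment at which its call begins: read the wrist's pose just before it. calibration takes no time and is no camera call; for the wrist camera it gives the pose at the moment of the call.
- order.hand_in(): hands the job in; it is judged then, once.
The state is a dict: "clock": time; "joint_pos": joint angles; "joint_vel": joint speeds; "effort": joint torques, N m; "tool_pos": TCP position; "ee_rot": TCP orientation; "contact_force": force on the tool from outside, world axes, zero at the start; "ft_torque": the same for the moment, N m; "opening": opening from 0.0 (shut) to 1.0 (fully open); "finger_force": force on a finger pad.
Only numpy, scipy, OpenCV 4.12 (cv2) and the standard library are available. Lean on these libraries where they do the work, as an engineer would, in place of code of your own. Each camera call takes 0.05 s, during which the arm holds its last target. There are 200 camera calls.

## Working session

There is one attempt and no reset: what is moved stays moved. The work goes in short steps, Python scripts to look and compute and a shell command to move; the robot and the scene stay as the last step left them, time stands still between calls to the robot, and variables do not carry over. Pictures are saved under pics/ and viewed, at most 10 in all, crops included, and the job is handed in when it is done.

```bash
ls; mkdir -p pics
python3 - <<'E'
from workcell import r, eyes, order
import cv2
o=r.get_obs();print(o['clock'],o['tool_pos'],o['ee_rot'],o['opening'])
ims=[eyes.get_image(n) for n in("scene","side")]
for n,i in zip(("scene","side"),ims):
    cv2.imwrite(f"pics/{n}0.png",i[:,:,::-1]);print(eyes.calibration(n))
E
```

```text
pics
steer.py
workcell.py
0.0 [0.13112859 0.50797768 0.244856  ] [[-9.68218965e-01  2.50103376e-01 -5.80533252e-04]
 [ 2.50103952e-01  9.68218031e-01 -1.36266526e-03]
 [ 2.21275580e-04 -1.46455201e-03 -9.99998903e-01]] 0.9974025836145838
{'mtx': array([[417.99620967,   0.        , 282.83152353],
       [  0.        , 417.99620967, 200.77693617],
       [  0.        ,   0.        ,   1.        ]]), 'T': array([[-0.59232612, -0.50249728,  0.62979858, -0.08795271],
       [-0.80559097,  0.38213166, -0.4527677 ,  0.13316635],
       [-0.01315145, -0.77554618, -0.63115383,  0.71051705],
       [ 0.        ,  0.        ,  0.        ,  1.        ]])}
{'mtx': array([[468.52531556,   0.        , 277.98490883],
       [  0.        , 468.52531556, 209.52193587],
       [  0.        ,   0.        ,   1.        ]]), 'T': array([[ 0.8217765 , -0.39230658,  0.41325408,  0.03610664],
       [-0.56953088, -0.54280921,  0.61724609, -0.95647898],
       [-0.01783158, -0.74259929, -0.66949857,  0.80410977],
       [ 0.        ,  0.        ,  0.        ,  1.        ]])}
```

View pics/scene0.png

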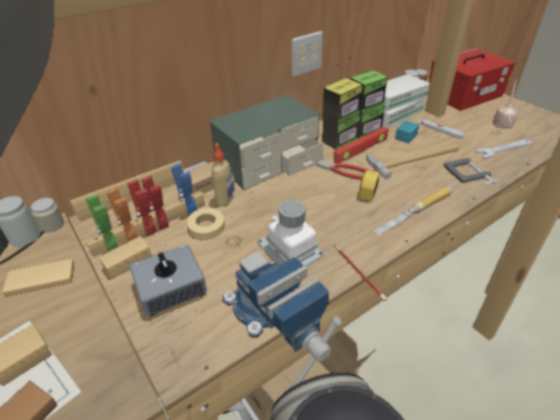

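View pics/side0.png

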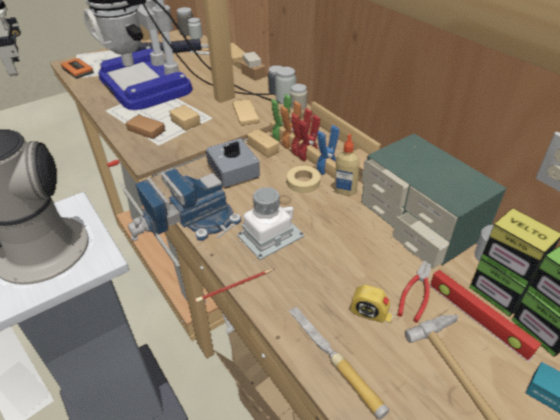

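The scene view shows the extractor at about (167,278) with its black bar at (163,264), and the cap at (291,213). The side view has the extractor at (233,158) and the cap at (266,203). The tape is at (206,222) in scene, the pencil at (362,273), the measure at (370,185), and a vice stands between the robot and the jug.

Run:
```python
import cv2,numpy as np
a=cv2.imread('pics/scene0.png');b=cv2.imread('pics/side0.png')
f=lambda i,x,y:cv2.resize(i[y:y+75,x:x+100],(400,300),interpolation=cv2.INTER_CUBIC)
cv2.imwrite('pics/c0.png',np.vstack([np.hstack([f(a,120,235),f(a,245,195)]),np.hstack([f(b,185,120),f(b,220,180)])]))
```

```text
(no output)
```

View pics/c0.png

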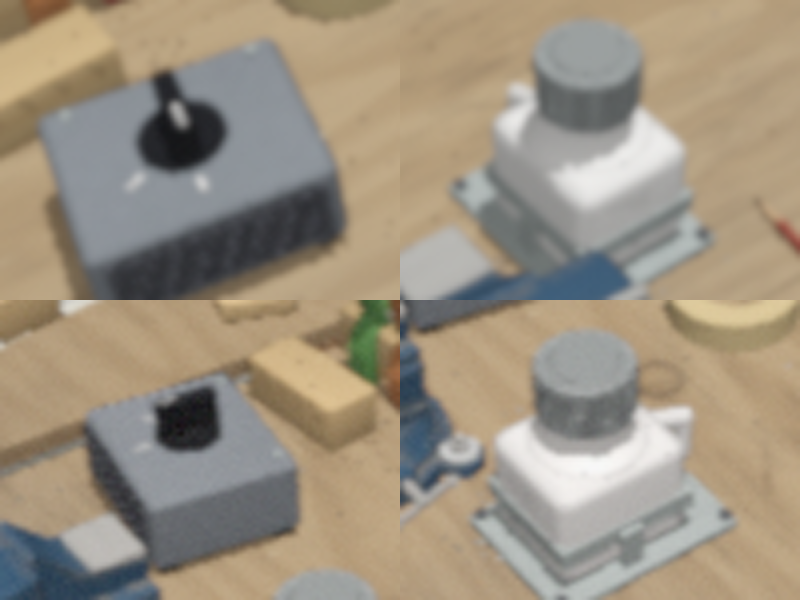

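```bash
cat > h.py <<'E'
import numpy as np
from workcell import r, eyes, order
def ray(n,p,C=None):
    C=C or eyes.calibration(n);T=C['T'];d=T[:3,:3]@np.linalg.inv(C['mtx'])@[p[0],p[1],1]
    return T[:3,3],d/np.linalg.norm(d)
def plane(n,p,z,C=None):
    o,d=ray(n,p,C);return o+d*(z-o[2])/d[2]
def tri(*np_):
    A=0;b=0
    for n,p in np_:
        o,d=ray(n,p);P=np.eye(3)-np.outer(d,d);A=A+P;b=b+P@o
    return np.linalg.solve(A,b)
E
python3 - <<'E'
from h import *
np.set_printoptions(precision=4,suppress=True)
s=lambda x,y:(120+x/4,235+y/4); t=lambda x,y:(185+x/4,120+y/4)
A=[s(42,122),s(270,42),s(338,180),s(92,265)]; B=[t(215,78),t(297,165),t(150,210),t(88,110)]
P=[plane("scene",p,.062) for p in A];Q=[plane("side",p,.062) for p in B]
for p in P:print(p)
print('side')
for p in Q:print(p)
for X in(P,Q):print([np.linalg.norm(X[i]-X[i-1]) for i in range(4)],np.mean(X,0))
print('disc',plane("scene",s(182,135),.066),plane("side",t(188,130),.066))
a=(292,207);b=(266.2,194.2)
print('cap',plane("scene",a,.134),plane("side",b,.134),tri(("scene",a),("side",b)))
c=lambda x,y:(245+x/4,195+y/4); e=lambda x,y:(220+x/4,180+y/4)
for p in (c(55,185),c(305,240)):print('plate',plane("scene",p,.006))
for p in (e(78,215),e(155,300),e(335,220)):print('plateside',plane("side",p,.006))
E
```

```text
[0.5792 0.0463 0.062 ]
[ 0.5606 -0.0749  0.062 ]
[ 0.4518 -0.0586  0.062 ]
[0.476  0.0603 0.062 ]
side
[0.5731 0.0375 0.062 ]
[ 0.5634 -0.0845  0.062 ]
[ 0.4591 -0.0694  0.062 ]
[0.4808 0.0557 0.062 ]
[np.float64(0.10408407843991434), np.float64(0.12259073183450851), np.float64(0.10999289995939031), np.float64(0.12130971113718607)] [ 0.5169 -0.0067  0.062 ]
[np.float64(0.0940582397605029), np.float64(0.12234674304569376), np.float64(0.10538037073516508), np.float64(0.12702923319808682)] [ 0.5191 -0.0152  0.062 ]
disc [ 0.523  -0.0075  0.066 ] [ 0.5223 -0.0115  0.066 ]
cap [ 0.4584 -0.2835  0.134 ] [ 0.4575 -0.2816  0.134 ] [ 0.457  -0.2826  0.1352]
plate [ 0.5265 -0.2357  0.006 ]
plate [ 0.4024 -0.3255  0.006 ]
plateside [ 0.4038 -0.238   0.006 ]
plateside [ 0.4039 -0.3231  0.006 ]
plateside [ 0.5269 -0.3318  0.006 ]
```

Both views agree to within about 4 mm: the switch is at about (0.522,-0.009) with yaw -0.15, and the cap is at (0.458,-0.2825). The cap's triangulated height of 0.135 fits the stated 0.134. Next I move above the switch and check it with the wrist camera.

```bash
R='0 0 -0.1 -0.507 -0.403 0.045 1'; python3 steer.py '0 0 -0.1 -0.507 -0.403 0.045 1;0 0 -0.1 -0.507 -0.403 0.045 1;0 0 -0.1 -0.507 -0.403 0.045 1;0 0 -0.1 -0.507 -0.403 0.045 1;0 0 -0.1 -0.507 -0.403 0.045 1;0 0 -0.1 -0.507 -0.403 0.045 1;0 0 -0.1 -0.507 -0.403 0.045 1;0 0 -0.1 -0.507 -0.403 0.045 1;0 0 -0.1 -0.507 -0.403 0.045 1;0 0 -0.1 -0.507 -0.403 0.045 1;0 0 -0.1 -0.507 -0.403 0.045 1;0 0 -0.1 -0.507 -0.403 0.045 1;0 0 -0.1 -0.507 -0.403 0.045 1;0 0 -0.1 -0.507 -0.403 0.045 1;0 0 -0.1 -0.507 -0.403 0.045 1;0 0 -0.1 -0.507 -0.403 0.045 1'
python3 - <<'E'
from h import *
import cv2,pickle
o=r.get_obs();C=eyes.calibration("wrist");i=eyes.get_image("wrist")
print(o['joint_pos'],o['joint_vel'].max() if hasattr(o['joint_vel'],'max') else o['joint_vel'],o['ee_rot'])
cv2.imwrite('pics/w0.png',i[:,:,::-1]);pickle.dump(C,open('w0.pkl','wb'))
E
```

```text
clock: 1.7
tool_pos: [0.5206, -0.0079, 0.2002]
ee_rot: [[-0.988, 0.152, -0.001], [0.152, 0.988, 0.001], [0.001, 0.0, -1.0]]
contact_force: [-0.3, 0.9, 0.4]
opening: 1.0
finger_force: 0.0
[-1.62619223e-01  3.76111963e-01  1.60548410e+00  3.96150640e-04
  1.16137749e+00 -1.58122324e+00] 0.016209899661555123 [[-9.88416231e-01  1.51761832e-01 -1.30381733e-03]
 [ 1.51761185e-01  9.88417019e-01  5.82183165e-04]
 [ 1.37706843e-03  3.77570426e-04 -9.99998981e-01]]
```

View pics/w0.png

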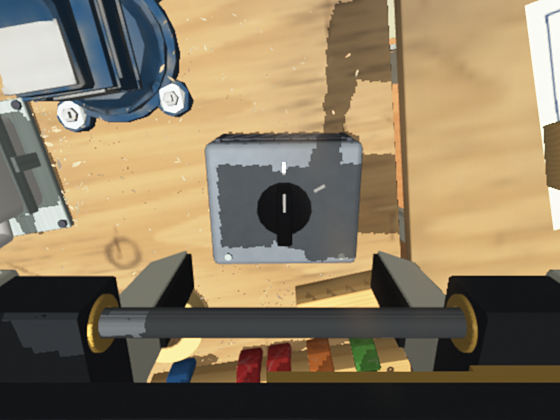

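The wrist view shows the extractor top from (207,145) to (358,262), with the disc centred near (284,208) and the bar's white pointer vertical at column 284.

Run:
```python
from h import *
import pickle,cv2
np.set_printoptions(precision=4,suppress=True)
C=pickle.load(open('w0.pkl','rb'));print(C['T'])
im=cv2.imread('pics/w0.png');g=im.max(2)
m=np.zeros_like(g);m[175:255,245:325]=(g[175:255,245:325]<45)*255
cs=cv2.findContours(m,0,2)[0];c=max(cs,key=cv2.contourArea);print(cv2.boundingRect(c))
u=c[c[:,0,1]<228];print(cv2.minEnclosingCircle(u))
(p,rr)=cv2.minEnclosingCircle(u)
print('disc',plane('',p,.067,C))
x0,y0,w,h=cv2.boundingRect(c);print('barend',plane('',(284.5,y0+h-1),.094,C),plane('',(284.5,y0+h-1),.07,C))
pt=[plane('',q,.094,C) for q in((284,193),(284,213))];d=pt[0]-pt[1];print('pointer',pt,np.arctan2(d[1],d[0])-np.pi)
for q in((208,145),(361,145),(357,262),(216,262)):print(plane('',q,.062,C))
```

```text
[[ 0.1514  0.9403  0.3047  0.4374]
 [ 0.9885 -0.1444 -0.0453  0.0047]
 [ 0.0014  0.3081 -0.9514  0.3392]
 [ 0.      0.      0.      1.    ]]
(257, 183, 54, 63)
((283.6361999511719, 208.75680541992188), 26.832988739013672)
disc [ 0.5247 -0.0068  0.067 ]
barend [ 0.5454 -0.0094  0.094 ] [ 0.556  -0.0108  0.07  ]
pointer [array([ 0.504 , -0.0036,  0.094 ]), array([ 0.5194, -0.0059,  0.094 ])] -0.15009578357214703
[ 0.4641 -0.0588  0.062 ]
[0.4826 0.0623 0.062 ]
[0.5857 0.0503 0.062 ]
[ 0.5665 -0.0742  0.062 ]
```

```bash
python3 steer.py '0 0 0 -0.0034 0.002 0.06 0.5;0 0 0 -0.0034 0.002 0.09 0.4;0 0 0 -0.0034 0.002 0.108 0.4;0 0 0 -0.0034 0.002 0.108 0.4;0 0 0 -0.0034 0.002 0.108 0;0 0 0 -0.0034 0.002 0.108 0;0 0 0 -0.0034 0.002 0.108 0;0 0 0 -0.0034 0.002 0.108 0;0 0 0 -0.0034 0.002 0.108 0;0 0 0 -0.0034 0.002 0.108 0'
```

```text
clock: 2.75
tool_pos: [0.5252, -0.0072, 0.0928]
ee_rot: [[-0.988, 0.152, 0.001], [0.152, 0.988, 0.0], [-0.001, 0.0, -1.0]]
contact_force: [-0.5, 0.5, -0.8]
opening: 0.178
finger_force: 0.0
```

```bash
python3 steer.py '0 0 0 0 0 0 0;0 0 0 0 0 0 0;0 0 0 0 0 0 0;0 0 0 0 0 0 0'
```

```text
clock: 3.15
tool_pos: [0.5252, -0.007, 0.0927]
ee_rot: [[-0.988, 0.152, 0.0], [0.152, 0.988, 0.0], [-0.0, 0.0, -1.0]]
contact_force: [-0.2, 2.9, 4.0]
opening: 0.129
finger_force: 30.0
```

```bash
python3 steer.py '0 0 0.12 0 0 0 0;0 0 0.24 0 0 0 0;0 0 0.36 0 0 0 0;0 0 0.48 0 0 0 0;0 0 0.6 0 0 0 0;0 0 0.72 0 0 0 0;0 0 0.84 0 0 0 0;0 0 0.95 0 0 0 0;0 0 1.02 0 0 0 0;0 0 1.08 0 0 0 0;0 0 1.08 0 0 0 0;0 0 1.08 0 0 0 0;0 0 1.08 0 0 0 0'
python3 -c "
from workcell import r, eyes, order
o=r.get_obs();print(o['joint_pos'],o['ft_torque'])"
```

```text
clock: 4.45
tool_pos: [0.5252, -0.0069, 0.0927]
ee_rot: [[-0.333, 0.943, 0.001], [0.943, 0.333, 0.0], [0.0, 0.001, -1.0]]
contact_force: [0.5, 4.9, 4.2]
opening: 0.13
finger_force: 30.3
[-1.59387856e-01  5.16242943e-01  1.72084023e+00  4.86441465e-04
  9.04002489e-01 -4.99252671e-01] [ 0.73445546 -0.08237429  0.53580266]
```

```bash
python3 steer.py '0 0 0 0 0 0 1;0 0 0 0 0 0 1;0 0 0 0 0 0 1;0 0 0 0 0 0 1;0 0 0 0 0 0 1;0 0 0 0 0 0 1;0 0 0 0 0 0 1;0 0 0 0 0 -0.04 1;0 0 0 0 0 -0.09 1;0 0 0 0 0 -0.12 1;0 0 0 0 0 -0.12 1'
python3 - <<'E'
from h import *
import cv2
i=eyes.get_image("wrist");s=eyes.get_image("scene")
cv2.imwrite('pics/w1.png',np.hstack([cv2.resize(i,(400,300)),cv2.resize(s[225:325,100:250],(400,300))])[:,:,::-1])
print(r.get_obs()['ee_rot'],r.get_obs()['tool_pos'])
E
```

```text
clock: 5.55
tool_pos: [0.5273, -0.0076, 0.2173]
ee_rot: [[-0.332, 0.943, 0.009], [0.943, 0.332, -0.002], [-0.005, 0.008, -1.0]]
contact_force: [0.7, 0.6, -1.4]
opening: 0.993
finger_force: 0.0
[[-3.31553648e-01  9.43435790e-01  1.04308782e-03]
 [ 9.43436222e-01  3.31554007e-01 -1.86517892e-04]
 [-5.21807600e-04  9.22246143e-04 -9.99999439e-01]] [ 0.52501916 -0.00726344  0.21277791]
```

View pics/w1.png

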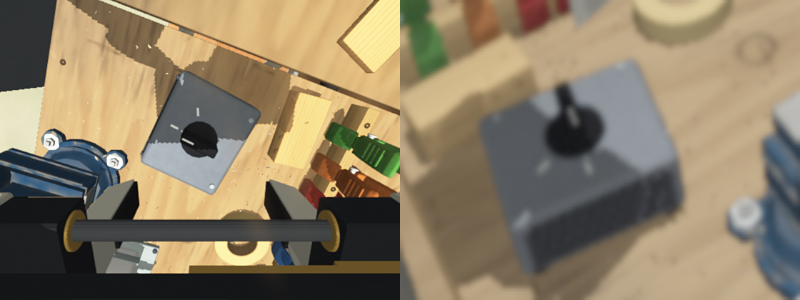

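The switch bar is lined up with the box again, at about (200,140) in the wrist half, and the extractor is clear. Before approaching the cap I check where the vice sits.

```bash
python3 - <<'E'
from h import *
import pickle
np.set_printoptions(precision=3,suppress=True)
C=pickle.load(open('w0.pkl','rb'))
for z in(.08,.15):
  print(z,'scene',[plane('scene',q,z)[:2] for q in((255,260),(300,285),(310,268),(325,295),(240,268))])
  print('side',[plane('side',q,z)[:2] for q in((195,180),(175,172),(150,185),(222,185),(160,215))])
  print('w0',[plane('',q,z,C)[:2] for q in((60,20),(60,90),(160,20))])
print(tri(('scene',(255,260)),('side',(212,183))))
E
python3 -c "
import cv2,numpy as np
a=cv2.imread('pics/scene0.png')[235:335,215:348];b=cv2.imread('pics/side0.png')[150:250,125:258]
cv2.imwrite('pics/v.png',np.hstack([cv2.resize(x,(400,300)) for x in(a,b)]))"
```

```text
0.08 scene [array([ 0.421, -0.161]), array([ 0.316, -0.194]), array([ 0.337, -0.237]), array([ 0.269, -0.217]), array([ 0.422, -0.125])]
side [array([ 0.378, -0.077]), array([ 0.352, -0.018]), array([ 0.278, -0.029]), array([ 0.423, -0.134]), array([ 0.253, -0.146])]
w0 [array([ 0.366, -0.135]), array([ 0.408, -0.151]), array([ 0.376, -0.069])]
0.15 scene [array([ 0.365, -0.128]), array([ 0.271, -0.158]), array([ 0.29 , -0.195]), array([ 0.229, -0.178]), array([ 0.365, -0.096])]
side [array([ 0.345, -0.162]), array([ 0.321, -0.108]), array([ 0.255, -0.119]), array([ 0.385, -0.214]), array([ 0.232, -0.224])]
w0 [array([ 0.385, -0.097]), array([ 0.416, -0.109]), array([ 0.392, -0.049])]
[ 0.394 -0.146  0.11 ]
```

View pics/v.png

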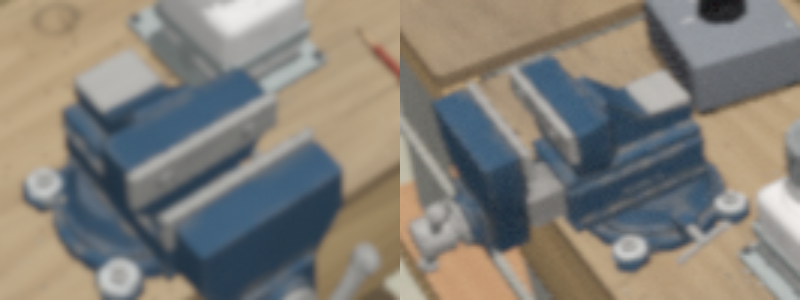

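The vice shows its rear jaw ending at (240,70) in the left crop and (205,110) in the right one. The anvil corner is at (155,75) left and (290,100) right.

Run:
```python
from h import *
print(tri(('scene',(295,258.3)),('side',(193,187))),tri(('scene',(266.7,260)),('side',(221.7,183.3))),tri(('scene',(213+275/3,235+98/3)),('side',(125+172/3,150+135/3))))
o=r.get_obs();R=o['ee_rot'];d=np.array([.4577,-.2825,.2])-o['tool_pos'];print(R.T@d,o['joint_pos'])
```

```text
[ 0.32569457 -0.18728756  0.15282815] [ 0.39877964 -0.16778964  0.10761618] [ 0.2989049  -0.19007137  0.14722431]
[-0.23734156 -0.15477887  0.01275902] [-1.59846260e-01  3.70327064e-01  1.57671842e+00 -1.94862255e-05
  1.19348769e+00 -4.97789276e-01]
```

```bash
python3 steer.py '0 0 0 -0.04 -0.025 0.002 1;0 0 0 -0.08 -0.05 0.004 1;0 0 0 -0.12 -0.08 0.006 1;0 0 0 -0.16 -0.105 0.008 1;0 0 0 -0.2 -0.13 0.01 1;0 0 0 -0.237 -0.155 0.013 1;0 0 0 -0.237 -0.155 0.013 1;0 0 0 -0.237 -0.155 0.013 1'
python3 - <<'E'
from h import *
import cv2,pickle
C=eyes.calibration("wrist");i=eyes.get_image("wrist")
cv2.imwrite('pics/w2.png',i[:,:,::-1]);pickle.dump(C,open('w2.pkl','wb'))
E
```

```text
clock: 6.45
tool_pos: [0.4563, -0.2823, 0.1976]
ee_rot: [[-0.329, 0.944, -0.003], [0.944, 0.329, 0.003], [0.004, -0.002, -1.0]]
contact_force: [-0.4, 0.1, -0.3]
opening: 0.999
finger_force: 0.0
```

View pics/w2.png

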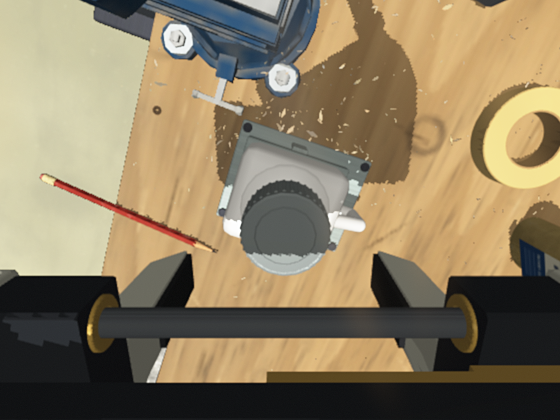

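The cap's inner ring is centred near (284,231), its outer rim runs from 241 to 331, and its far edge is at row 276.

Run:
```python
from h import *
import pickle
C=pickle.load(open('w2.pkl','rb'))
for q in((284.5,231),(241,231),(331,231),(285,276)):print(plane('',q,.134,C))
o=r.get_obs();print(o['tool_pos'],o['ee_rot'].T@(np.array([.4577,-.2825,.122])-o['tool_pos']))
```

```text
[ 0.45657293 -0.27784766  0.134     ]
[ 0.43056657 -0.28695312  0.134     ]
[ 0.48435383 -0.2681209   0.134     ]
[ 0.46747663 -0.30786017  0.134     ]
[ 0.45679381 -0.28142853  0.19799364] [-0.00154568  0.00059827  0.07598852]
```

```bash
python3 steer.py '0 0 0 0 0.001 0.04 1;0 0 0 0 0.001 0.06 1;0 0 0 0 0.001 0.076 1;0 0 0 0 0.001 0.076 1;0 0 0 0 0.001 0.076 0;0 0 0 0 0.001 0.076 0;0 0 0 0 0.001 0.076 0;0 0 0 0 0.001 0.076 0;0 0 0 0 0.001 0.076 0;0 0 0 0 0.001 0.076 0;0 0 0 0 0.001 0.076 0'
```

```text
clock: 7.6
tool_pos: [0.4585, -0.282, 0.1239]
ee_rot: [[-0.331, 0.943, 0.001], [0.943, 0.331, -0.0], [-0.001, 0.001, -1.0]]
contact_force: [0.1, -0.3, 2.9]
opening: 0.632
finger_force: 30.0
```

```bash
python3 steer.py '0 0 0 0 0 0.003 0;0 0 0 0 0 0.006 0;0 0 0 0 0 0.007 0;0 0 0 0 0 0.007 0;0 0 0 0 0 0.007 0'
```

```text
clock: 8.1
tool_pos: [0.4586, -0.282, 0.1179]
ee_rot: [[-0.332, 0.943, 0.001], [0.943, 0.332, -0.001], [-0.001, 0.001, -1.0]]
contact_force: [-2.8, 3.3, 15.6]
opening: 0.633
finger_force: 30.0
```

```bash
python3 steer.py '0 0 -0.1 0 0 0 0;0 0 -0.2 0 0 0 0;0 0 -0.3 0 0 0 0;0 0 -0.4 0 0 0 0;0 0 -0.5 0 0 0 0;0 0 -0.6 0 0 0 0;0 0 -0.7 0 0 0 0;0 0 -0.8 0 0 0 0;0 0 -0.9 0 0 0 0;0 0 -1.0 0 0 0 0;0 0 -1.1 0 0 0 0;0 0 -1.2 0 0 0 0;0 0 -1.3 0 0 0 0;0 0 -1.4 0 0 0 0;0 0 -1.5 0 0 0 0;0 0 -1.55 0 0 0 0;0 0 -1.55 0 0 0 0'
python3 - <<'E'
from h import *
import cv2
o=r.get_obs();print(o['joint_pos'],o['ft_torque'])
E
```

```text
clock: 9.8
tool_pos: [0.4598, -0.2824, 0.118]
ee_rot: [[-0.95, -0.313, 0.004], [-0.313, 0.95, -0.002], [-0.003, -0.003, -1.0]]
contact_force: [1.9, 2.3, 12.2]
opening: 0.637
finger_force: 30.0
[-6.93356617e-01  5.01010945e-01  1.65917322e+00  1.22363366e-03
  9.77231963e-01 -2.58336008e+00] [ 0.5174038  -0.21997492  0.01499375]
```

```bash
python3 steer.py '0 0 0 0 0 -0.003 0;0 0 0 0 0 -0.006 0;0 0 0 0 0 -0.009 0;0 0 0 0 0 -0.012 0;0 0 0 0 0 -0.015 0;0 0 0 0 0 -0.015 0'
```

```text
clock: 10.4
tool_pos: [0.4581, -0.2819, 0.1315]
ee_rot: [[-0.95, -0.312, -0.0], [-0.312, 0.95, 0.0], [0.0, 0.0, -1.0]]
contact_force: [-0.6, -0.6, -0.6]
opening: 0.636
finger_force: 30.0
```

The cap lifts with no resistance and only its own weight on the wrist. Raising it to about 8 cm clear.

```bash
python3 steer.py '0 0 0 0 0 -0.01 0;0 0 0 0 0 -0.02 0;0 0 0 0 0 -0.035 0;0 0 0 0 0 -0.05 0;0 0 0 0 0 -0.065 0;0 0 0 0 0 -0.08 0;0 0 0 0 0 -0.09 0;0 0 0 0 0 -0.096 0;0 0 0 0 0 -0.096 0;0 0 0 0 0 -0.096 0;0 0 0 0 0 -0.096 0;0 0 0 0 0 -0.096 0'
python3 - <<'E'
from h import *
import cv2
a=eyes.get_image("scene");b=eyes.get_image("side")
f=lambda i,x,y:cv2.resize(i[y:y+150,x:x+200],(400,300))
cv2.imwrite('pics/e.png',np.hstack([f(a,190,120),f(b,160,110)])[:,:,::-1])
E
```

```text
clock: 11.6
tool_pos: [0.4581, -0.2817, 0.2268]
ee_rot: [[-0.95, -0.312, -0.001], [-0.312, 0.95, 0.001], [0.001, 0.001, -1.0]]
contact_force: [0.0, -0.1, 0.2]
opening: 0.639
finger_force: 30.0
```

View pics/e.png

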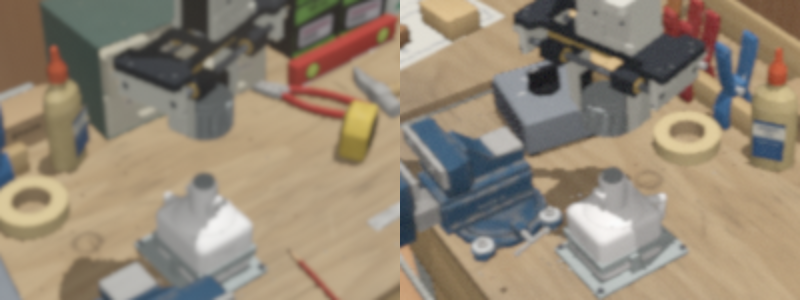

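The picture shows the cap level in the fingers at (200,110) left and (612,105) right. It is above the open neck at (204,182) and (612,175), and the tape, pencil and measure have not moved.

```bash
python3 -c "
from workcell import r, eyes, order
print(order.hand_in())"
```

```text
the job is handed in; nothing more can be done
None
```

I twisted the extractor switch to its stop and it sprang back, then pressed, turned and lifted off the cap; I handed in with it held level about 8 cm above the open neck at about 11.7 s (no verdict was returned).

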